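# Lever a filter basket out of a portafilter and tare it on the scale

## Task

The metal filter basket is snapped tight into the portafilter on the wooden stand. With the blue-handled lever resting on the stand's bar, prise the basket up by its lip until it snaps free of its catches (do not pull it free with the fingers), then lay the lever flat on the table. Lift the basket out, stand it upright on the pan of the kitchen scale, let go of it and press the scale's red tare button, disturbing nothing else.

Things in the scene. Friction and masses are not known exactly. Their poses are not given: they have to be found in the camera images.
- stand: Fixed wooden base (160 x 92 x 12 mm) carrying an upright steel portafilter cup (62 mm outside diameter, top edge 91 mm above the table) with a black handle that sticks out to 150 mm from its axis at 72 mm height, 30 degrees from +x toward +y. Origin on the table under the cup's axis; -x points to the fulcrum bar, z up.
- bar_top (a point): Middle of the top of the stand's fulcrum bar: a horizontal steel rod 8 mm thick along the stand's y, 50 mm free between its two end posts (which rise 4 mm higher); stand frame [-80, 0, 83] mm. The lip's underside lies 8 mm above it in height.
- basket: Loose metal filter basket, 110 g, open at the top, 28 mm high: wall 46 mm in diameter (bottom 40 mm), 4 mm thick rim of 66 mm diameter at height 24 to 28 mm, which sits on the cup's edge and overhangs it by 2 mm. Origin at the centre of its bottom, z up; -x points along the pry lip. At the start it is seated in the cup, its origin 67 mm above the table.
- lip (a point): On the underside of the basket's pry lip, a flat tongue 22 mm wide and 4 mm thick that sticks out from the rim toward the stand's bar, to 46 mm from the basket's axis; the point lies 42 mm from the axis. The room under the lip is free from the cup's wall (31 mm from the axis) outward.
- lever: Loose lever 200 mm long lying on the table, 120 g: blade of flat steel 16 mm wide, 4 mm thick and 110 mm long toward +x, blue handle 90 x 20 x 22 mm toward -x; underside of blade and handle in one plane. Origin in that underside at mid length, z up.
- lever_tip (a point): End of the lever's blade at mid thickness, 100 mm from the origin along +x, 2 mm above the underside.
- lever_grip (a point): Point to grip the handle across its 20 mm width, 30 mm from the origin along -x, 21 mm above the underside.
- scale: Fixed digital kitchen scale 145 x 225 x 35 mm, light coloured, with a square white pan on its +y part and a display and two buttons at its -y end. Origin at the centre of its underside, z up, its own x and y axes in the table's plane.
- pan_center (a point): Centre of the pan's top, 35 mm above the table; the pan is 140 x 144 mm.
- tare_top (a point): Centre of the top of the red tare button (17 mm wide, 30 mm above the table, standing 1.5 mm proud of the panel; about 4 N presses it flush), the one of the two buttons nearer to the scale's long middle line; its white neighbour 24 mm farther along the scale's +x is not needed. Scale frame [22, -70, 30] mm.
- scale_tare (a joint): Travel of the tare button, m: 0 up, 0.0015 fully pressed; sprung.
- egg_cup: Bystander: small metal cup 67 mm wide and 42 mm high, origin at the centre of its bottom.
- spice_a: Bystander: spice jar with a dark cap, 45 mm wide and 105 mm high, origin at the centre of its bottom.
- dial_timer: Bystander: red and white kitchen timer 66 mm wide and 55 mm high, origin at the centre of its bottom.
- cup_top (a point): Centre of the cup's mouth, 91 mm above the table. Two sprung balls inside the cup's -x half sit over two beads of the basket. Prised up about 7 mm at the lip, the basket snaps over them and then stays propped on them, tilted about 0.17 rad, its lip about 12 mm higher than at the start.

How it is judged:
On the way, in this order (a step that is already met when the one before it is completed fails the run):
1. the lever bears on the stand and lifts the still seated basket with more than 3 N, its lip beginning to rise, fingers off the basket (contact force between lever and stand above 1 N and contact force between lever and basket above 3 N and z of lip in the frame of stand between 0.0915 and 0.099 m and horizontal distance between basket and stand below 0.015 m and contact force between the fingers and basket below 0.2 N), for 0.02 s.
2. the basket has snapped over its catches, its lip 8 mm or more above its seat, with the lever still at the lip and the fingers off the basket (z of lip in the frame of stand above 0.099 m and horizontal distance between basket and stand below 0.015 m and distance between lever_tip and lip below 0.05 m and contact force between the fingers and basket below 0.2 N), for 0.1 s.
3. the lever lies flat on the table, released, the basket still propped up in the portafilter (height (world z) of lever below 0.008 m and angle between lever's own z axis and vertical below 0.08 rad and contact force between the fingers and lever below 0.1 N and z of lip in the frame of stand above 0.097 m and horizontal distance between basket and stand below 0.02 m), for 0.2 s.
4. the basket stands upright on the scale's pan, released (horizontal distance between basket and pan_center below 0.055 m and angle between basket's own z axis and vertical below 0.1 rad and contact force between basket and scale above 0.3 N and contact force between the fingers and basket below 0.1 N), for 0.2 s.
5. the tare button is pressed while the basket stands on the pan (value of joint scale_tare above 0.0008 m and horizontal distance between basket and pan_center below 0.055 m and angle between basket's own z axis and vertical below 0.1 rad), for 0.05 s.
At the end, for the whole second after the job is handed in: The basket stands at rest and upright (within 0.1 rad) on the scale's pan, its axis within 55 mm of the pan's centre; the lever lies flat (within 0.08 rad) and at rest on the table; the tare button has been pressed and is up again (horizontal distance between basket and pan_center below 0.055 m and angle between basket's own z axis and vertical below 0.1 rad and contact force between basket and scale above 0.3 N and linear speed of each of basket, lever below 0.02 m/s and height (world z) of lever below 0.008 m and angle between lever's own z axis and vertical below 0.08 rad and value of joint scale_tare below 0.0005 m); the robot touches nothing.
It fails at once if the egg cup, spice jar or timer is shifted by more than 30 mm or tipped over (distance of any of egg_cup, spice_a, dial_timer from where it was at the start of the episode above 0.03 m or angle between any of egg_cup, spice_a, dial_timer's own z axis and vertical above 0.5 rad).
It also fails if it takes over 72 s, if anything falls off the work surface, if the arm or the gripper's body presses on something with over 40 N, if the wrist force passes 120 N, or if a joint passes its speed limit or range.

## Robot

A 7-joint arm with a two-finger parallel gripper is mounted at the origin on a cart in front of the work surface, level with it; the furniture and walls round the work are solid. World frame = base frame: x ahead of the robot, y to its left, z up, the work surface at z = 0. Lengths are in m, angles in rad, forces in N, time in s.
With the tool pointing down it reaches from about 0.4 to 0.85 m from the base axis. Payload 4.5 kg.
Tool frame: the origin (TCP) lies on the centre line of the jaws, within the pads' length; the fingertips stand 25 mm ahead of it and the grasp point (between the pads) lies 6 mm ahead of it (r.tip_reach is the distance from the TCP to the fingertips, in m); x points along the fingers, z is the direction in which the jaws open and shut, and the axes are right-handed (so a half turn about x gives the same grasp; the last joint's range is limited). The gripper opens to 85 mm and grips with 20 to 120 N. Pads are 22 mm wide; open, the fingers measure 114 mm over their backs; the gripper's body (76 mm by 85 mm) begins 54 mm behind the grasp point. The pads swing forward as they close: fully open they stand 13 mm farther back than shut.
Start: joints at [1.15, 0.689, -0.195, 1.565, 0.157, 0.902, -0.215], TCP at [0.275, -0.561, 0.256] pointing down, gripper open.
Joint ranges: [-3.01, 3.01], [-0.46, 2.08], [-1.47, 1.51], [0.13, 2.56], [-1, 4.14], [0.04, 2.09], [-2.66, 2.66]. Speed limits (rad/s): [2.57, 2.57, 3.14, 3.14, 3.14, 3.14, 3.14].

## Interface

Orientations are given as a rotation vector (axis times angle).
In Python, from workcell import sensors, capture, r gives the robot as it stands.
- The arm moves only by the tool arm_command, never from a script. Its argument "plan" is a list of rows, each an object with "xyz": the shift along the world's x, y, z in mm, a list of three; "turn": the turn about the world's z in degrees. A call has 1 to 10 rows; each row shifts and turns the pose as measured when the row begins; what a row does not reach is not made up. A row lasts 1/8 s, in which the tool goes at most 62.5 mm and 10.7 degrees, less where a joint would pass 70% of its speed; a pose out of reach is approached as far as the arm can. A call is refused whole if a number of a shift passes 62.5 or a number of a turn 10.7, either way. A call with a gripper value outside its range is refused whole. "hand" is the finger opening in mm, from 0 to 85.4, set as the call begins (left out, the last holds). The fingers move at their own pace and stop on an object; the grip force is fixed at half the most. Time passes only in rows, so rows that do not move let the fingers close. It gives the time, the measured TCP pose, the force and the opening at its end, in the units of the state.
- sensors.read_state(): the state, without advancing time (a new reading comes with each control period).
- capture(name): name is "side" or "top" or "wrist"; returns a dict with "image" (420x560x3 uint8, red, green, blue), "camera_matrix" (3x3 intrinsics, pixels), "xyz" and "attitude" of the camera in the world. Camera axes: x right, y down, z forward; pixel columns grow to the right and rows downward; lengths in m; the calibration is good to about 2 mm. The wrist camera is an equidistant fisheye: a pixel r from the principal point sees the ray r / f radians off the axis. A picture is of the moment at which its call begins. There is no depth.
- r.finish_job(): hands the job in, once; it reports no verdict.
The state is a dict: "t": time; "q": joint angles; "qd": joint speeds; "joint_torque": joint torques, N m; "position": TCP position; "tcp_rot": TCP orientation; "ft_force": force on the tool from outside, world axes, zero at the start; "ft_torque": the same for the moment, N m; "width": opening from 0.0 (shut) to 1.0 (fully open).
Only numpy, scipy, OpenCV 4.12 (cv2) and the standard library are available. Lean on these libraries where they do the work, as an engineer would, in place of code of your own. Each camera call takes 0.05 s, during which the arm holds its last target. There are 200 camera calls.

## Working session

There is one attempt and no reset: what is moved stays moved. The work goes in short steps, Python scripts to look and compute and a tool call to move; the robot and the scene stay as the last step left them, time stands still between calls to the robot, and variables do not carry over. Pictures are saved under pics/ and viewed, about 8 in all and at most 12, crops included, and the job is handed in when it is done.

Besides the shell and the picture viewer there is one more tool, called after "Request:" as name(argument=value, ...), one argument or row to a line, values as JSON. arm_command: Moves the arm, as the interface text tells. Its arguments: {"type":"object","properties":{"plan":{"type":"array","items":{"type":"object","properties":{"xyz":{"type":"array","items":{"type":"number"}},"turn":{"type":"number"}}}},"hand":{"type":"number"}},"required":["plan"]}

```bash
ls; mkdir -p pics
cat > h.py <<'E'
import numpy as np, cv2
from scipy.spatial.transform import Rotation as R
from workcell import sensors, capture, r
def rot(c):
    a=np.array(c["attitude"],float)
    return a if a.shape==(3,3) else (R.from_rotvec(a).as_matrix() if a.size==3 else R.from_quat(a).as_matrix())
def ray(c,u,v,fish=False):
    K=np.array(c["camera_matrix"]); x=(u-K[0,2])/K[0,0]; y=(v-K[1,2])/K[1,1]
    if fish:
        t=np.hypot(x,y); d=np.array([x/t*np.sin(t),y/t*np.sin(t),np.cos(t)]) if t>1e-9 else np.array([0,0,1.])
    else: d=np.array([x,y,1.])
    return np.array(c["xyz"],float), rot(c)@d
def onz(c,u,v,z,fish=False):
    o,d=ray(c,u,v,fish); return o+d*(z-o[2])/d[2]
def proj(c,p,fish=False):
    K=np.array(c["camera_matrix"]); q=rot(c).T@(np.array(p,float)-np.array(c["xyz"]))
    if fish:
        t=np.arctan2(np.hypot(q[0],q[1]),q[2]); n=np.hypot(q[0],q[1]); x,y=q[0]/n*t,q[1]/n*t
    else: x,y=q[0]/q[2],q[1]/q[2]
    return np.array([K[0,0]*x+K[0,2],K[1,1]*y+K[1,2]])
def save(c,name): cv2.imwrite("pics/"+name+".png",cv2.cvtColor(np.ascontiguousarray(c["image"]),cv2.COLOR_RGB2BGR))
E
python3 - <<'E'
from h import *
import pickle
d={}
for n in("top","side"):
    c=capture(n); d[n]=c; save(c,n+"1"); print(n,c["camera_matrix"],c["xyz"],c["attitude"])
a=cv2.imread("pics/top1.png")
pickle.dump(d,open("c1.pkl","wb"))
print(sensors.read_state())
E
```

```text
pics
top [[483.82019031   0.         276.31960905]
 [  0.         483.82019031 214.40218389]
 [  0.           0.           1.        ]] [0.44325483 0.11928869 1.29756114] [-2.20399141  2.16033169 -0.13535153]
side [[497.01292477   0.         288.43714338]
 [  0.         497.01292477 201.93363413]
 [  0.           0.           1.        ]] [0.36288873 1.00616482 0.77152845] [-0.27272462  2.72972101 -1.36899659]
{'t': 0.1, 'q': array([ 1.14980584,  0.68991712, -0.19452215,  1.56623339,  0.15727165,
        0.90250051, -0.21510894]), 'qd': array([-8.22842920e-05, -8.98573954e-04, -1.29456069e-03, -2.22397638e-03,
        6.59334261e-04, -1.39719288e-03, -3.12187579e-04]), 'joint_torque': array([-4.01742829e-03, -5.40604734e+01, -1.27222348e+00, -1.58987224e+01,
        9.27704852e-03,  4.34500791e-03, -1.86596799e-05]), 'position': array([ 0.27427851, -0.56099985,  0.25555541]), 'tcp_rot': array([ 0.86882381,  1.3921928 , -0.86751048]), 'ft_force': array([-1.28295305, -0.40914821, -0.61067226]), 'ft_torque': array([ 0.00225181, -0.05001609,  0.04659883]), 'width': 0.9993101308724184}
```

View pics/top1.png

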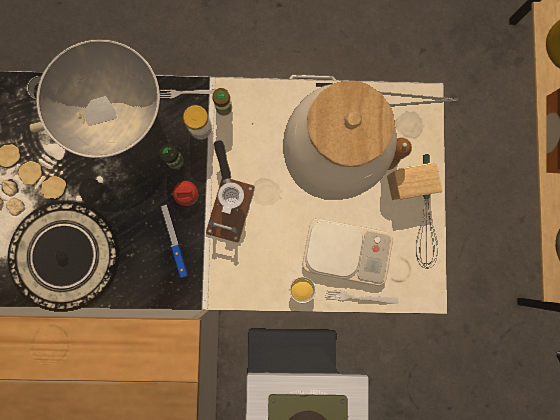

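View pics/side1.png

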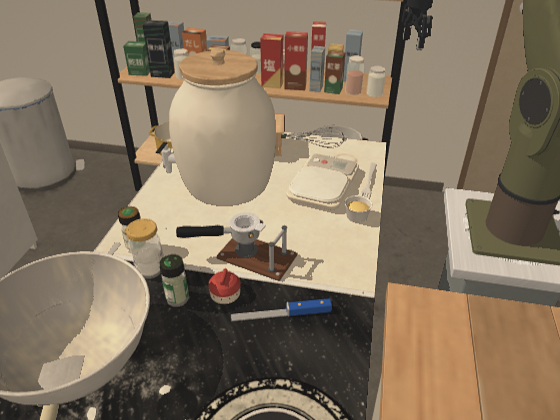

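Top view: cup rim at about (231,193), bar (224,227), lever from tip (165,207) to blue handle (183,275), scale (347,253) with its red button at (376,240), egg cup (302,291), timer (185,192). Side view agrees, and the lever lies with a clear route to the bar.

```bash
cat > m.py <<'E'
from h import *
import pickle
d=pickle.load(open("c1.pkl","rb"))
c=d["top"]
def big(m):
    n,l,s,ce=cv2.connectedComponentsWithStats(m.astype(np.uint8)); i=1+s[1:,4].argmax(); return (l==i)
def lever(c,roi=None):
    hsv=cv2.cvtColor(np.ascontiguousarray(c["image"]),cv2.COLOR_RGB2HSV)
    m=(hsv[...,0]>100)&(hsv[...,0]<128)&(hsv[...,1]>150)&(hsv[...,2]>80)
    m=big(m); return cv2.minAreaRect(np.argwhere(m)[:,::-1].astype(np.float32)), m.sum()
if __name__=="__main__":
    print(r.tip_reach)
    for n in("top","side"):
        c=d[n]; (ct,sz,an),a=lever(c); print(n,ct,sz,an,a,"handle ctr",onz(c,*ct,0.018))
        box=cv2.boxPoints((ct,sz,an)); print(np.round([onz(c,*p,0.018)[:2] for p in box],4).tolist())
    c=d["top"]
    for nm,u,v,z in [("tip",165,207,.003),("cup",231,193,.091),("bar",224,227,.083),("hend",218,145,.072),("scale",347,253,.035),("tare",376,240,.03),("egg",302,291,.03),("timer",185,192,.04),("jar",172,156,.1)]: print(nm,onz(c,u,v,z).round(4))
    s=cv2.resize(c["image"][120:290,140:260][:,:,::-1],None,fx=4.5,fy=4.5,interpolation=cv2.INTER_CUBIC)[:600]; 
    s=cv2.resize(c["image"][135:275,145:265][:,:,::-1],None,fx=4,fy=4,interpolation=cv2.INTER_CUBIC)
    t=cv2.resize(d["side"]["image"][200:340,210:345][:,:,::-1],(540,560),interpolation=cv2.INTER_CUBIC)[:,:310]
    cv2.imwrite("pics/crop1.png",np.hstack([s,t]))
E
python3 m.py
```

```text
0.025
top (179.1789093017578, 261.0963439941406) (31.895614624023438, 7.37526273727417) 73.3007583618164 218 handle ctr [0.44242788 0.34082832 0.018     ]
[[0.4792, 0.3635], [0.4851, 0.3452], [0.4059, 0.3183], [0.4, 0.3365]]
side (310.1708068847656, 306.29327392578125) (12.84663200378418, 41.90562438964844) 84.5596694946289 512 handle ctr [0.4391634  0.34499536 0.018     ]
[[0.4829, 0.3423], [0.4026, 0.315], [0.3961, 0.3476], [0.4744, 0.3739]]
tip [0.5858 0.3867 0.003 ]
cup [0.6151 0.2052 0.091 ]
bar [0.5297 0.2209 0.083 ]
hend [0.7417 0.2435 0.072 ]
scale [ 0.4717 -0.0976  0.035 ]
tare [ 0.5074 -0.1749  0.03  ]
egg [0.3712 0.0185 0.03  ]
timer [0.6223 0.3288 0.04  ]
jar [0.704  0.3546 0.1   ]
```

View pics/crop1.png

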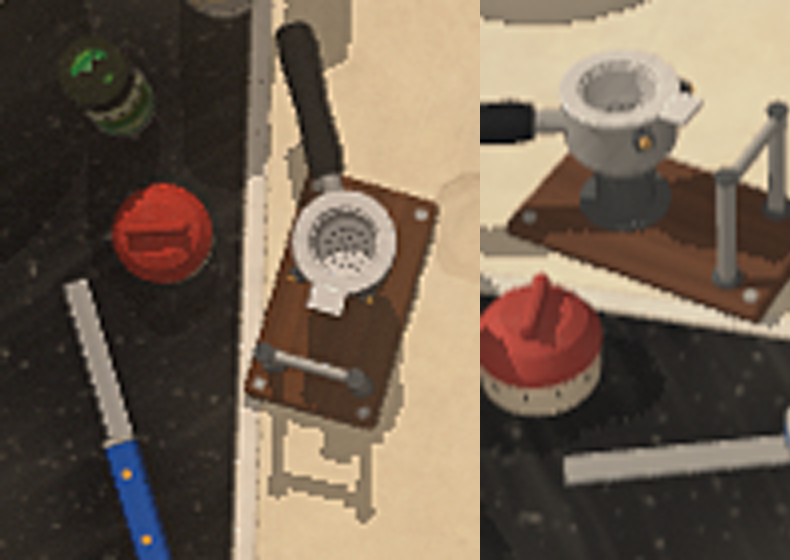

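Run:
```python
from m import *
c=d["top"]
rim=onz(c,230.75,195.75,.095);bp=onz(c,223.1,226.9,.085);le=onz(c,225.5,212,.095)
p1=onz(c,145+265/4,135+355/4,.086);p2=onz(c,145+360/4,135+380/4,.086)
print("rim",rim,"bar",bp,"lipend",le,"dist",np.linalg.norm((rim-bp)[:2]),np.linalg.norm((rim-le)[:2]),"yaw",np.degrees(np.arctan2(*(rim-bp)[1::-1])),np.degrees(np.arctan2(*(rim-le)[1::-1])))
print("posts",p1,p2,np.linalg.norm(p1-p2),"perp yaw",np.degrees(np.arctan2(*(p1-p2)[1::-1]))-90)
s=sensors.read_state();M=R.from_rotvec(s["tcp_rot"]).as_matrix();print(M.round(3),"open dir yaw",np.degrees(np.arctan2(M[1,2],M[0,2])),s["q"][-1])
# scale
for n in("side","top"):
  c=d[n]; h=cv2.cvtColor(np.ascontiguousarray(c["image"]),cv2.COLOR_RGB2HSV)
  m=((h[...,0]<8)|(h[...,0]>172))&(h[...,1]>120)&(h[...,2]>100)
  nn,l,st,ce=cv2.connectedComponentsWithStats(m.astype(np.uint8))
  for i in range(1,nn):
    if st[i,4]>5: print(n,st[i,4],ce[i].round(1),onz(c,*ce[i],.03).round(4))
```

```text
rim [0.60754452 0.20536324 0.095     ] bar [0.52977565 0.22299839 0.085     ] lipend [0.56640281 0.21727643 0.095     ] dist 0.07974331323535865 0.042831815024894 yaw -12.77652783267392 -16.149155620213964
posts [0.53699618 0.25273508 0.086     ] [0.52254046 0.1929697  0.086     ] 0.06148876965444963 perp yaw -13.597240169280838
[[-0.001  0.898  0.439]
 [ 0.001  0.439 -0.898]
 [-1.    -0.    -0.002]] open dir yaw -63.939531778203204 -0.2151089360523318
side 27 [319.1  22.6] [ 0.6768 -1.4161  0.03  ]
side 213 [318.   35.9] [ 0.654  -1.2231  0.03  ]
side 56 [296.4  33.3] [ 0.7551 -1.2358  0.03  ]
side 705 [269.9  54.9] [ 0.8131 -0.9443  0.03  ]
side 595 [294.9  52.5] [ 0.7175 -0.9945  0.03  ]
side 12 [323.9 161.2] [ 0.4837 -0.1759  0.03  ]
side 618 [223.5 283.9] [0.6204 0.3326 0.03  ]
top 368 [185.4 191.5] [0.6251 0.3294 0.03  ]
top 30 [375.5 248.5] [ 0.4851 -0.1737  0.03  ]
```

Request:
arm_command(
  plan=[
    {"xyz": [20,60,0]},
    {"xyz": [20,60,0]},
    {"xyz": [20,60,0]},
    {"xyz": [20,60,0]},
    {"xyz": [20,60,0]},
    {"xyz": [20,60,0]},
    {"xyz": [20,60,0]},
    {"xyz": [10,60,0]},
    {"xyz": [10,60,0]},
    {"xyz": [10,60,0]},
  ],
  hand=60,
)

```text
invalid input
```

Request:
arm_command(
  plan=[
    {"xyz": [20,60,0],"turn": 0},
    {"xyz": [20,60,0],"turn": 0},
    {"xyz": [20,60,0],"turn": 0},
    {"xyz": [20,60,0],"turn": 0},
    {"xyz": [20,60,0],"turn": 0},
    {"xyz": [20,60,0],"turn": 0},
    {"xyz": [20,60,0],"turn": 0},
    {"xyz": [10,60,0],"turn": 0},
    {"xyz": [10,60,0],"turn": 0},
    {"xyz": [10,60,0],"turn": 0},
  ],
  hand=60,
)

```text
t: 1.35
position: [0.4406, 0.038, 0.2535]
tcp_rot: [0.877, 1.386, -0.876]
ft_force: [1.1, 0.6, -0.3]
width: 0.701
```

Request:
arm_command(
  plan=[
    {"xyz": [5,60,0],"turn": 0},
    {"xyz": [5,60,0],"turn": 0},
    {"xyz": [5,60,0],"turn": -3},
    {"xyz": [5,60,0],"turn": -3},
    {"xyz": [5,55,0],"turn": -1},
    {"xyz": [0,0,0],"turn": 0},
    {"xyz": [0,0,0],"turn": 0},
  ],
)

```text
t: 2.22
position: [0.4631, 0.3484, 0.2513]
tcp_rot: [0.966, 1.347, -0.966]
ft_force: [0.1, -0.5, 0.1]
width: 0.703
```

Run:
```python
from h import *
import pickle
c=capture("wrist"); save(c,"w1"); pickle.dump(c,open("w1.pkl","wb"))
s=sensors.read_state(); M=R.from_rotvec(s["tcp_rot"]).as_matrix(); print(s["position"],s["q"],"open",np.degrees(np.arctan2(M[1,2],M[0,2])),M[2])
print(c["camera_matrix"],c["xyz"],c["attitude"])
from m import lever
(ct,sz,an),a=lever(c); print(ct,sz,an,a); b=cv2.boxPoints((ct,sz,an))
print(onz(c,*ct,.02,True),[onz(c,*p,.02,True).round(4).tolist() for p in b])
print([proj(c,p,True).round() for p in [(.6075,.2054,.095),(.53,.223,.083),(.5858,.3867,.003)]])
```

```text
[0.46289475 0.34886996 0.25144611] [-0.70045828  0.63033763 -0.04087458  1.71691619  0.03172361  0.79482489
 -2.0003035 ] open -71.31032555129329 [-9.99998939e-01 -4.23323808e-04 -1.39354797e-03]
[[325.1922621    0.         280.63678638]
 [  0.         325.1922621  200.81257465]
 [  0.           0.           1.        ]] [0.53816951 0.37322868 0.3687275 ] [ 2.33275747 -1.67468615 -0.27064122]
(278.5, 189.5) (71.0, 17.0) 90.0 1167
[0.44096836 0.34354426 0.02      ] [[0.4761, 0.3651, 0.02], [0.482, 0.3476, 0.02], [0.4035, 0.3206, 0.02], [0.3972, 0.3393, 0.02]]
[array([475.,  97.]), array([427., 163.]), array([283.,  54.])]
```

View pics/w1.png

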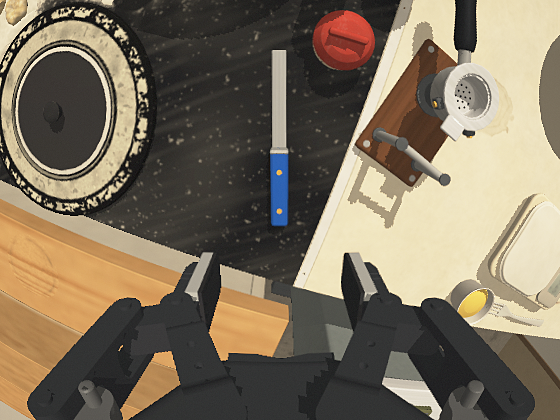

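Wrist view: lever exactly upright in the image (tip (279,50), handle to (279,225)), so the jaws are aligned; timer (345,40), basket rim (470,92), bar between posts about (380,135) and (445,180).

Request:
arm_command(
  plan=[
    {"xyz": [2,2,-60],"turn": 0},
    {"xyz": [0,0,-60],"turn": 0},
    {"xyz": [0,0,-50],"turn": 0},
    {"xyz": [0,0,-30],"turn": 0},
    {"xyz": [0,0,-10],"turn": 0},
    {"xyz": [0,0,0],"turn": 0},
  ],
)

```text
t: 3.02
position: [0.4693, 0.3422, 0.0391]
tcp_rot: [0.978, 1.338, -0.971]
ft_force: [0.3, 0.6, 0.5]
width: 0.702
```

Run:
```python
from h import *
import pickle
c=pickle.load(open("w1.pkl","rb"))
print(onz(c,380,135,.086,True),onz(c,445,180,.086,True),onz(c,412,157,.083,True),"rim",onz(c,470,92,.095,True),"lip",onz(c,453,131,.095,True))
s=sensors.read_state(); M=R.from_rotvec(s["tcp_rot"]).as_matrix(); print(s["position"],"open",np.degrees(np.arctan2(M[1,2],M[0,2])),M[2])
```

```text
[0.53705868 0.27940003 0.086     ] [0.52168233 0.19811084 0.086     ] [0.52945852 0.24041269 0.083     ] rim [0.60938051 0.21246165 0.095     ] lip [0.5677882  0.21576948 0.095     ]
[0.46929315 0.34216757 0.03913041] open -72.0206238766713 [-9.99986905e-01  5.10639857e-03  3.37199392e-04]
```

Request:
arm_command(
  plan=[
    {"xyz": [-4,8,-2],"turn": 0.7},
    {"xyz": [0,0,-8],"turn": 0},
    {"xyz": [0,0,0],"turn": 0},
  ],
)

```text
t: 3.4
position: [0.4668, 0.352, 0.0319]
tcp_rot: [0.973, 1.341, -0.957]
ft_force: [-0.4, 0.6, 0.6]
width: 0.701
```

Request:
arm_command(
  plan=[
    {"xyz": [-1,-1,-3],"turn": 0},
    {"xyz": [0,0,0],"turn": 0},
    {"xyz": [0,0,0],"turn": 0},
    {"xyz": [0,0,0],"turn": 0},
    {"xyz": [0,0,0],"turn": 0},
    {"xyz": [0,0,0],"turn": 0},
  ],
  hand=0,
)

```text
t: 4.15
position: [0.4662, 0.3513, 0.0296]
tcp_rot: [0.974, 1.341, -0.955]
ft_force: [-0.2, -0.2, 1.8]
width: 0.22
```

Request:
arm_command(
  plan=[
    {"xyz": [0,0,30],"turn": 0},
    {"xyz": [0,0,40],"turn": 0},
    {"xyz": [0,0,40],"turn": 0},
    {"xyz": [0,0,20],"turn": 0},
    {"xyz": [0,0,0],"turn": 0},
    {"xyz": [0,0,0],"turn": 0},
  ],
)

```text
t: 4.9
position: [0.4643, 0.3491, 0.1604]
tcp_rot: [0.969, 1.342, -0.961]
ft_force: [-0.7, -0.0, -1.6]
width: 0.221
```

Run:
```python
from h import *
import pickle
d={n:capture(n) for n in("wrist","side","top")}; pickle.dump(d,open("c2.pkl","wb"))
s=sensors.read_state(); M=R.from_rotvec(s["tcp_rot"]).as_matrix(); print(s["position"],s["q"],"open",np.degrees(np.arctan2(M[1,2],M[0,2])),M[2],s["width"])
w=d["wrist"]["image"]; a=w[40:240,200:530]
b=d["side"]["image"][180:330,200:365]
f=lambda i,k:cv2.resize(np.ascontiguousarray(i[:,:,::-1]),None,fx=k,fy=k,interpolation=cv2.INTER_CUBIC)
A=f(a,1.4);A=f(a,2)[:, :];  B=f(b,2)
H=max(A.shape[0],B.shape[0]); 
cv2.imwrite("pics/w2.png",f(a[:, :],2)); print(A.shape)
cv2.imwrite("pics/w2.png",A)
```

```text
[0.46427817 0.34919673 0.16011957] [-0.7057653   0.75713963 -0.03408379  1.79853221  0.0474401   0.58134189
 -2.01457803] open -71.30540723178927 [-9.99982031e-01  5.98693770e-03  3.07003880e-04] 0.2198960569488788
(400, 660, 3)
```

View pics/w2.png

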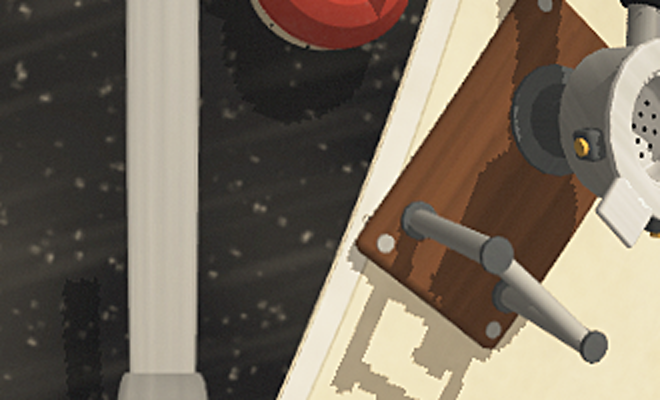

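Crop of the wrist view: lever held straight, its blade running up the picture; bar between post tops at crop (497,253) and (595,345), lip end's middle about (616,230).

Run:
```python
from h import *
import pickle
d=pickle.load(open("c2.pkl","rb")); c=d["wrist"]
p1=onz(c,448.5,166.5,.087,True);p2=onz(c,497.5,212.5,.087,True);m=(p1+p2)/2
le=onz(c,508,155,.095,True);print(p1,p2,np.linalg.norm(p1-p2),"mid",m,"lipend",le,"yaw",np.degrees(np.arctan2(*(p1-p2)[1::-1]))-90)
u=np.array([np.cos(np.radians(-13.3)),np.sin(np.radians(-13.3)),0]);print("cup from bar",m+.08*u)
# lever blade edges: crop x 128..198 at y=200 and tip?
g=cv2.cvtColor(np.ascontiguousarray(c["image"]),cv2.COLOR_RGB2GRAY)
for row in (20,60,100,140,180,220): 
    x=np.where(g[row,240:330]>110)[0]+240; print(row,x.min() if len(x) else 0,x.max() if len(x) else 0)
col=g[:240,280]; print("tip rows",np.where(col>110)[0][:3])
pos=np.array([.4643,.3492,.160]); a=np.radians(18.7)
for z in (0.132,): print("pred tip", proj(c,pos+[.13*np.cos(a),.13*np.sin(a),z-.160],True))
# tip in top view & side view triangulate
for n in("top","side"):
    print(n,proj(d[n],[pos[0]+.13*np.cos(a),pos[1]+.13*np.sin(a),.134]))
t=d["top"]["image"][170:290,130:230][:,:,::-1]; s=d["side"]["image"][200:320,190:350][:,:,::-1]
cv2.imwrite("pics/c2.png",np.hstack([cv2.resize(t,None,fx=3,fy=3),cv2.resize(s,None,fx=3,fy=3)])[:, :790])
```

```text
[0.53796278 0.25735515 0.087     ] [0.52291563 0.19950827 0.087     ] 0.05977188489252844 mid [0.53043921 0.22843171 0.087     ] lipend [0.56316538 0.21905913 0.095     ] yaw -14.580678321695999
cup from bar [0.60829352 0.21002773 0.087     ]
20 248 298
60 263 298
100 263 298
140 264 298
180 264 297
220 265 297
tip rows [0 1 2]
pred tip [279.73662252 -10.92929744]
top [152.25937521 200.10315548]
side [227.67123536 269.35161601]
```

View pics/c2.png

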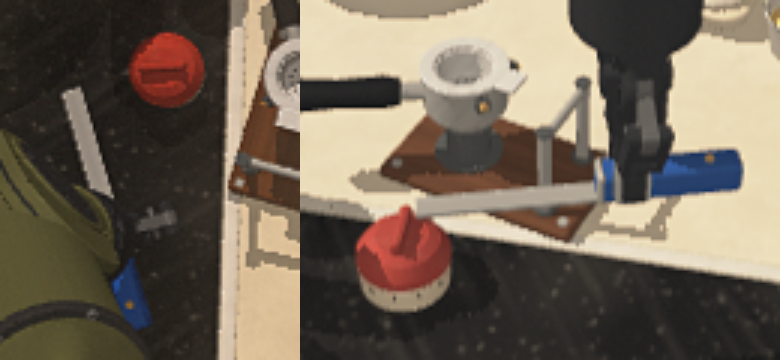

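Both views put the tip within 1–2 px of the prediction (top (154,201), side (228,269)), so the lever is held level, with its tip 130 mm ahead of the TCP.

Request:
arm_command(
  plan=[
    {"xyz": [-10,-20,0],"turn": -6},
    {"xyz": [-10,-25,0],"turn": -8},
    {"xyz": [-10,-25,0],"turn": -8},
    {"xyz": [-10,-20,0],"turn": -6},
    {"xyz": [-2,-6,0],"turn": -4},
    {"xyz": [0,0,0],"turn": 0},
    {"xyz": [0,0,0],"turn": 0},
  ],
)

```text
t: 5.92
position: [0.4203, 0.2521, 0.1558]
tcp_rot: [1.387, 1.078, -1.388]
ft_force: [-0.9, -0.0, -1.2]
width: 0.219
```

```bash
cat > st.py <<'E'
from h import *
u=np.array([np.cos(np.radians(-13.2)),np.sin(np.radians(-13.2))]); n=np.array([-u[1],u[0]]); ax=np.array([.608,.2075])
s=sensors.read_state(); M=R.from_rotvec(s["tcp_rot"]).as_matrix(); p=s["position"]
o=np.degrees(np.arctan2(M[1,2],M[0,2])); yaw=o+90
l=np.array([np.cos(np.radians(yaw)),np.sin(np.radians(yaw))]); tip=p[:2]+.130*l
print("t",s["t"],"p",p.round(4),"yaw",yaw.round(2),"tilt",M[2].round(4),"tip from axis along,lat",((tip-ax)@u).round(4),((tip-ax)@n).round(4),"F",s["ft_force"].round(1),"T",s["ft_torque"].round(2),"w",round(s["width"],3),"q7",s["q"][-1].round(2))
E
python3 st.py
```

```text
t 5.925 p [0.4203 0.2521 0.1558] yaw -14.15 tilt [-1.      0.0028  0.0027] tip from axis along,lat -0.0629 -0.0016 F [-0.9 -0.  -1.2] T [-0.01  0.03 -0.01] w 0.219 q7 -2.31
```

Request:
arm_command(
  plan=[
    {"xyz": [0,0,-20],"turn": 0.9},
    {"xyz": [0,0,-12],"turn": 0},
    {"xyz": [0,0,-3],"turn": 0},
    {"xyz": [0,0,0],"turn": 0},
  ],
)

```text
t: 6.42
position: [0.4221, 0.2554, 0.1198]
tcp_rot: [1.377, 1.09, -1.37]
ft_force: [0.5, -0.1, -1.4]
width: 0.216
```

```bash
python3 st.py
python3 - <<'E'
from h import *
import pickle
d={n:capture(n) for n in("wrist","side")}; pickle.dump(d,open("c3.pkl","wb"))
f=lambda i,k:cv2.resize(np.ascontiguousarray(i[:,:,::-1]),None,fx=k,fy=k,interpolation=cv2.INTER_CUBIC)
A=f(d["wrist"]["image"][0:200,180:380],2);B=f(d["side"]["image"][205:285,215:315],4)[:, :]
h=400; B=cv2.copyMakeBorder(B,0,h-B.shape[0],0,0,cv2.BORDER_CONSTANT)
cv2.imwrite("pics/c3.png",np.hstack([A,B]))
E
```

```text
t 6.425 p [0.4221 0.2554 0.1198] yaw -12.98 tilt [-1.      0.0048 -0.0014] tip from axis along,lat -0.0619 0.0047 F [ 0.5 -0.1 -1.4] T [-0.01  0.04  0.03] w 0.216 q7 -2.29
```

View pics/c3.png

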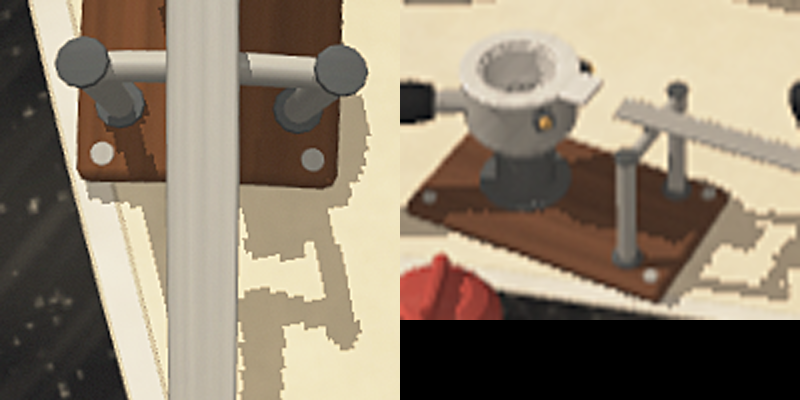

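Lever sits about 2 mm left of the bar's middle (posts at crop x 82 and 341, blade 203) and clear above it; in the side crop the tip at (620,107) lies just short of the lip's end at (591,93).

Run:
```python
from h import *
import pickle
d=pickle.load(open("c3.pkl","rb"))
u=np.array([np.cos(np.radians(-14)),np.sin(np.radians(-14))]);n=np.array([-u[1],u[0]])
c=d["side"]; t=onz(c,270,231.75,.094);l=onz(c,262.75,228.25,.095); print(t,l,(l-t)[:2]@u,(l-t)[:2]@n)
c=d["wrist"]; p1=onz(c,180+41,31,.087,True);p2=onz(c,180+170.5,35,.087,True);m=(p1+p2)/2;print(p1,p2,np.linalg.norm(p1-p2),m,m[:2]+.08*u, np.degrees(np.arctan2(*(p1-p2)[1::-1]))-90)
```

```text
[0.54661974 0.22655898 0.094     ] [0.56391871 0.21968639 0.095     ] 0.018447743102211887 -0.0024834461444662335
[0.53683472 0.25613473 0.087     ] [0.52184961 0.19871201 0.087     ] 0.0593457899419014 [0.52934216 0.22742337 0.087     ] [0.60696582 0.20806962] -14.625787573472337
```

Request:
arm_command(
  plan=[
    {"xyz": [0,-3,-3],"turn": -1},
    {"xyz": [0,0,-2],"turn": 0},
    {"xyz": [0,0,0],"turn": 0},
  ],
)

```text
t: 6.9
position: [0.4226, 0.2522, 0.1156]
tcp_rot: [1.392, 1.079, -1.382]
ft_force: [1.0, 0.4, -1.7]
width: 0.217
```

```bash
sed -i 's/-13.2/-14.2/g; s/.608,.2075/.607,.208/' st.py; python3 st.py
```

```text
t 6.9 p [0.4226 0.2522 0.1156] yaw -14.08 tilt [-1.      0.0062 -0.0027] tip from axis along,lat -0.0596 -0.0021 F [ 1.   0.4 -1.7] T [0.02 0.01 0.01] w 0.217 q7 -2.3
```

Request:
arm_command(
  plan=[
    {"xyz": [0,0,-1.5],"turn": 0},
    {"xyz": [0,0,0],"turn": 0},
  ],
)

```text
t: 7.15
position: [0.4227, 0.2523, 0.1141]
tcp_rot: [1.393, 1.079, -1.382]
ft_force: [0.6, 0.3, -1.9]
width: 0.22
```

Request:
arm_command(
  plan=[
    {"xyz": [0,0,-1.5],"turn": 0},
    {"xyz": [0,0,0],"turn": 0},
  ],
)

```text
t: 7.4
position: [0.4227, 0.2524, 0.1126]
tcp_rot: [1.393, 1.079, -1.381]
ft_force: [-1.3, -0.2, -0.1]
width: 0.217
```

Contact with the bar at TCP z of about 0.113, as predicted. I'll raise slightly and slide under the lip.

Request:
arm_command(
  plan=[
    {"xyz": [0,0,1.5],"turn": 0},
    {"xyz": [6,-1,0],"turn": 0},
    {"xyz": [6,-1.5,0],"turn": 0},
    {"xyz": [6,-1.5,0],"turn": 0},
    {"xyz": [4,-1,0],"turn": 0},
    {"xyz": [0,0,0],"turn": 0},
  ],
)

```text
t: 8.15
position: [0.447, 0.2468, 0.1142]
tcp_rot: [1.394, 1.078, -1.381]
ft_force: [0.1, -0.7, -1.5]
width: 0.22
```

```bash
python3 st.py
python3 - <<'E'
from h import *
c=capture("side")
f=lambda i,k:cv2.resize(np.ascontiguousarray(i[:,:,::-1]),None,fx=k,fy=k,interpolation=cv2.INTER_CUBIC)
cv2.imwrite("pics/c4.png",f(c["image"][205:285,215:345],6))
E
```

```text
t 8.15 p [0.447  0.2468 0.1142] yaw -14.12 tilt [-1.      0.0073 -0.0033] tip from axis along,lat -0.0346 -0.0015 F [ 0.1 -0.7 -1.5] T [-0.01 -0.01  0.02] w 0.22 q7 -2.28
```

View pics/c4.png

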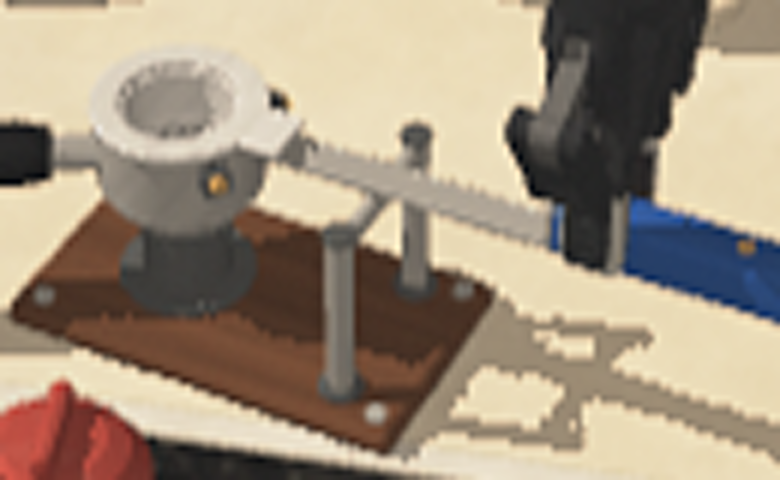

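Side crop: the blade's tip is under the lip (around (295,150)), lying over the bar. Now pressing the handle down.

Request:
arm_command(
  plan=[
    {"xyz": [0,0,-3],"turn": 0},
    {"xyz": [0,0,-3],"turn": 0},
    {"xyz": [-0.5,0,-3],"turn": 0},
    {"xyz": [-0.5,0,-3],"turn": 0},
  ],
)

```text
t: 8.7
position: [0.4453, 0.2473, 0.1034]
tcp_rot: [1.395, 1.079, -1.38]
ft_force: [-2.0, -1.1, 7.5]
width: 0.216
```

```bash
python3 st.py
```

```text
t 8.7 p [0.4453 0.2473 0.1034] yaw -14.09 tilt [-1.      0.0081 -0.0048] tip from axis along,lat -0.0364 -0.0013 F [-2.  -1.1  7.5] T [-0.32 -0.26 -0.12] w 0.216 q7 -2.28
```

Request:
arm_command(
  plan=[
    {"xyz": [-0.3,0,-2.5],"turn": 0},
    {"xyz": [-0.3,0,-2.5],"turn": 0},
  ],
)

```text
t: 8.95
position: [0.4448, 0.2476, 0.0996]
tcp_rot: [1.397, 1.079, -1.378]
ft_force: [-1.9, -2.5, 12.7]
width: 0.221
```

Request:
arm_command(
  plan=[
    {"xyz": [-0.5,0,-3],"turn": 0},
    {"xyz": [-0.5,0,-3],"turn": 0},
  ],
)

```text
t: 9.2
position: [0.4445, 0.2479, 0.0961]
tcp_rot: [1.4, 1.078, -1.375]
ft_force: [-3.9, -0.2, 16.3]
width: 0.215
```

Request:
arm_command(
  plan=[
    {"xyz": [-0.5,0,-3],"turn": 0},
    {"xyz": [-0.5,0,-3],"turn": 0},
  ],
)

```text
t: 9.45
position: [0.4441, 0.2482, 0.0929]
tcp_rot: [1.404, 1.077, -1.372]
ft_force: [-1.2, -0.2, 8.3]
width: 0.22
```

Request:
arm_command(
  plan=[
    {"xyz": [-0.5,0,-4],"turn": 0},
    {"xyz": [-0.5,0,-4],"turn": 0},
  ],
)

```text
t: 9.7
position: [0.4437, 0.2481, 0.0864]
tcp_rot: [1.407, 1.075, -1.369]
ft_force: [-3.3, -1.1, 5.9]
width: 0.218
```

```bash
python3 st.py
python3 - <<'E'
from h import *
c=capture("side")
f=lambda i,k:cv2.resize(np.ascontiguousarray(i[:,:,::-1]),None,fx=k,fy=k,interpolation=cv2.INTER_CUBIC)
cv2.imwrite("pics/c5.png",f(c["image"][205:285,215:345],6))
E
```

```text
t 9.7 p [0.4437 0.2481 0.0864] yaw -14.22 tilt [-0.9998  0.0178 -0.0132] tip from axis along,lat -0.0381 -0.0012 F [-3.3 -1.1  5.9] T [-0.12 -0.04  0.03] w 0.218 q7 -2.28
```

View pics/c5.png

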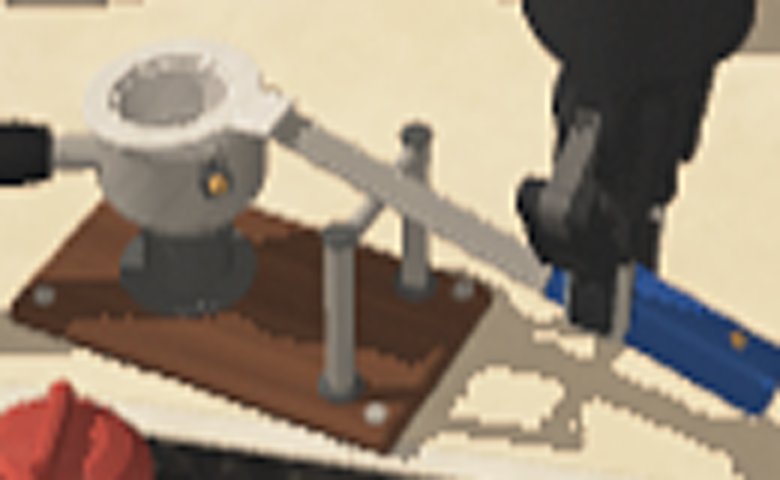

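Side crop: the basket is tilted and its lip has risen about 10 mm, so it has snapped. A little further for margin.

Request:
arm_command(
  plan=[
    {"xyz": [-0.5,0,-4],"turn": 0},
    {"xyz": [0,0,0],"turn": 0},
  ],
)

```text
t: 10.0
position: [0.4435, 0.2481, 0.0826]
tcp_rot: [1.408, 1.074, -1.368]
ft_force: [-1.7, -0.7, 3.0]
width: 0.217
```

```bash
python3 st.py
```

```text
t 10.0 p [0.4435 0.2481 0.0826] yaw -14.23 tilt [-0.9997  0.0193 -0.0139] tip from axis along,lat -0.0383 -0.0013 F [-1.7 -0.7  3. ] T [-0.21 -0.05 -0.12] w 0.217 q7 -2.28
```

Request:
arm_command(
  plan=[
    {"xyz": [-4,1,-1],"turn": 0},
    {"xyz": [-6,1.5,-1.5],"turn": 0},
    {"xyz": [-6,1.5,-1],"turn": 0},
    {"xyz": [-8,2,0],"turn": 0},
    {"xyz": [-10,2.5,0],"turn": 0},
    {"xyz": [-12,3,0],"turn": 0},
    {"xyz": [-12,3,0],"turn": 0},
    {"xyz": [0,0,0],"turn": 0},
  ],
)

```text
t: 11.0
position: [0.3791, 0.2642, 0.0783]
tcp_rot: [1.404, 1.078, -1.369]
ft_force: [0.3, -0.6, -1.5]
width: 0.212
```

```bash
python3 st.py
python3 - <<'E'
from h import *
c=capture("side")
f=lambda i,k:cv2.resize(np.ascontiguousarray(i[:,:,::-1]),None,fx=k,fy=k,interpolation=cv2.INTER_CUBIC)
cv2.imwrite("pics/c6.png",f(c["image"][200:320,215:375],4.5))
E
```

```text
t 11.0 p [0.3791 0.2642 0.0783] yaw -14.05 tilt [-0.9998  0.016  -0.0124] tip from axis along,lat -0.1047 -0.0011 F [ 0.3 -0.6 -1.5] T [-0.03 -0.01 -0.05] w 0.212 q7 -2.33
```

View pics/c6.png

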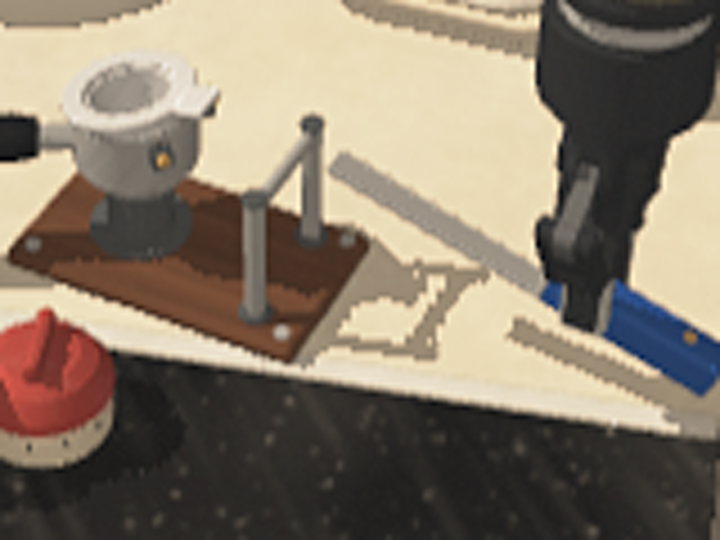

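The basket stays propped and tilted with its lip up, and the lever (tip at (340,165)) is clear of the bar. Taking the lever back to its free spot.

Request:
arm_command(
  plan=[
    {"xyz": [0,15,30],"turn": 0},
    {"xyz": [0,25,30],"turn": 5},
    {"xyz": [15,25,10],"turn": 8},
    {"xyz": [25,20,0],"turn": 8},
    {"xyz": [25,5,0],"turn": 7},
    {"xyz": [18,0,0],"turn": 4},
    {"xyz": [0,0,0],"turn": 0},
  ],
)

```text
t: 11.92
position: [0.4683, 0.355, 0.1515]
tcp_rot: [0.986, 1.34, -0.946]
ft_force: [0.5, -0.2, -1.6]
width: 0.214
```

```bash
python3 st.py
```

```text
t 11.925 p [0.4683 0.355  0.1515] yaw 18.6 tilt [-0.9997  0.0233 -0.0099] tip from axis along,lat -0.0613 0.1789 F [ 0.5 -0.2 -1.6] T [-0.05  0.03 -0.01] w 0.214 q7 -2.01
```

Request:
arm_command(
  plan=[
    {"xyz": [0,0,-40],"turn": 0},
    {"xyz": [0,0,-35],"turn": 0},
    {"xyz": [0,0,-15],"turn": 0},
    {"xyz": [0,0,-5],"turn": 0},
    {"xyz": [0,0,-5],"turn": 0},
    {"xyz": [0,0,-5],"turn": 0},
  ],
)

```text
t: 12.68
position: [0.4678, 0.3556, 0.0473]
tcp_rot: [0.994, 1.336, -0.946]
ft_force: [-0.4, -0.9, 10.9]
width: 0.221
```

```bash
python3 st.py
```

```text
t 12.675 p [0.4678 0.3556 0.0473] yaw 18.29 tilt [-0.9996  0.0275 -0.0113] tip from axis along,lat -0.0615 0.1788 F [-0.4 -0.9 10.9] T [-0.28  0.34  0.03] w 0.221 q7 -2.02
```

Request:
arm_command(
  plan=[
    {"xyz": [0,0,-5],"turn": 0},
    {"xyz": [0,0,-5],"turn": 0},
    {"xyz": [0,0,-5],"turn": 0},
    {"xyz": [0,0,-3],"turn": 0},
  ],
)

```text
t: 13.18
position: [0.4738, 0.3575, 0.0371]
tcp_rot: [1.005, 1.329, -0.937]
ft_force: [-2.4, -0.9, 9.1]
width: 0.216
```

```bash
python3 st.py
```

```text
t 13.175 p [0.4738 0.3575 0.0371] yaw 18.14 tilt [-0.9991  0.0411 -0.0138] tip from axis along,lat -0.0559 0.1818 F [-2.4 -0.9  9.1] T [-0.47  1.12  0.09] w 0.216 q7 -2.02
```

Request:
arm_command(
  plan=[
    {"xyz": [0,0,0],"turn": 0},
    {"xyz": [0,0,0],"turn": 0},
    {"xyz": [0,0,0],"turn": 0},
    {"xyz": [0,0,20],"turn": 0},
    {"xyz": [0,0,50],"turn": 0},
    {"xyz": [0,0,60],"turn": 0},
    {"xyz": [0,0,40],"turn": 0},
    {"xyz": [0,0,0],"turn": 0},
  ],
  hand=60,
)

```text
t: 14.18
position: [0.4749, 0.3584, 0.219]
tcp_rot: [1.012, 1.327, -0.93]
ft_force: [0.2, 0.8, -0.3]
width: 0.703
```

```bash
python3 st.py
python3 - <<'E'
from h import *
import pickle
d={n:capture(n) for n in("wrist","side")}; pickle.dump(d,open("c7.pkl","wb"))
f=lambda i,k:cv2.resize(np.ascontiguousarray(i[:,:,::-1]),None,fx=k,fy=k,interpolation=cv2.INTER_CUBIC)
A=f(d["wrist"]["image"][0:240,230:530],1.45);B=f(d["side"]["image"][205:335,215:345],2.7)
h=max(len(A),len(B));p=lambda x:cv2.copyMakeBorder(x,0,h-len(x),0,0,cv2.BORDER_CONSTANT)
o=np.hstack([p(A),p(B)]);print(A.shape,B.shape); cv2.imwrite("pics/c7.png",o)
E
```

```text
t 14.175 p [0.4749 0.3584 0.219 ] yaw 18.12 tilt [-0.9987  0.0486 -0.017 ] tip from axis along,lat -0.0551 0.1829 F [ 0.2  0.8 -0.3] T [-0.01  0.02  0.04] w 0.703 q7 -2.01
(348, 435, 3) (351, 351, 3)
```

View pics/c7.png

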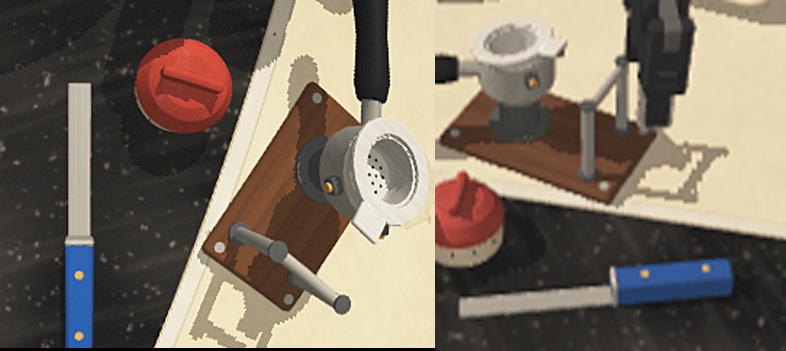

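The lever lies flat on the table (side crop (600,290)), and the basket is still tilted in the cup (rim centre at about (391,172) in the wrist crop).

Run:
```python
from h import *
import pickle
c=pickle.load(open("c7.pkl","rb"))["wrist"]; print("rim",onz(c,499.7,118,.10,True))
t=pickle.load(open("c1.pkl","rb"))["top"]
for n,u,v,z in [("pan",335,248,.035),("red",375.5,248.5,.03),("white",376,240,.03),("cornerTL",310,218,.035),("TR",392,230,.03),("BR",384,290,.03),("BL",303,276,.035)]: print(n,onz(t,u,v,z).round(4))
```

```text
rim [0.60867836 0.20867664 0.1       ]
pan [ 0.4841 -0.066   0.035 ]
red [ 0.485  -0.1736  0.03  ]
white [ 0.5074 -0.1749  0.03  ]
cornerTL [5.615e-01 4.000e-04 3.500e-02]
TR [ 0.5347 -0.2175  0.03  ]
BR [ 0.3774 -0.1957  0.03  ]
BL [0.41   0.0168 0.035 ]
```

Request:
arm_command(
  plan=[
    {"xyz": [15,-30,0],"turn": -7},
    {"xyz": [25,-30,0],"turn": -8},
    {"xyz": [30,-30,0],"turn": -8},
    {"xyz": [30,-30,0],"turn": -7},
    {"xyz": [25,-25,0],"turn": -2},
    {"xyz": [0,0,0],"turn": 0},
    {"xyz": [0,0,0],"turn": 0},
  ],
  hand=85,
)

```text
t: 15.15
position: [0.593, 0.2057, 0.2049]
tcp_rot: [1.407, 1.059, -1.377]
ft_force: [-0.4, 0.5, 0.1]
width: 0.992
```

```bash
python3 st.py
python3 - <<'E'
from h import *
import pickle
d={n:capture(n) for n in("wrist",)}; pickle.dump(d,open("c8.pkl","wb")); save(d["wrist"],"w8")
E
```

```text
t 15.15 p [0.593  0.2057 0.2049] yaw -14.71 tilt [-0.9997  0.0238 -0.003 ] tip from axis along,lat 0.117 -0.0068 F [-0.4  0.5  0.1] T [ 0.02  0.01 -0.01] w 0.992 q7 -2.15
```

View pics/w8.png

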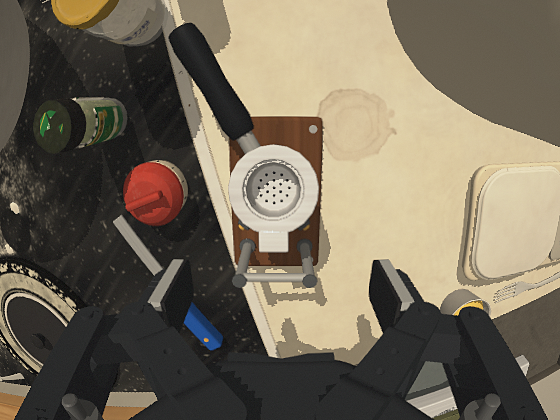

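Wrist view: rim centred at (275,189), lip at (273,240) toward the bar, jaws (open) straddling it evenly, nothing in the way.

Run:
```python
from h import *
import pickle
c=pickle.load(open("c8.pkl","rb"))["wrist"]; print("rim",onz(c,275,189,.10,True), onz(c,230,189,.1,True),onz(c,320,189,.1,True))
```

```text
rim [0.61075943 0.20474168 0.1       ] [0.61904374 0.23606229 0.1       ] [0.60263139 0.17357486 0.1       ]
```

Request:
arm_command(
  plan=[
    {"xyz": [8,1,-30],"turn": 0},
    {"xyz": [7,0,-30],"turn": 0},
    {"xyz": [0,0,-15],"turn": 0},
    {"xyz": [0,0,0],"turn": 0},
  ],
)

```text
t: 15.7
position: [0.6048, 0.2113, 0.1276]
tcp_rot: [1.401, 1.066, -1.373]
ft_force: [-0.4, 0.4, -0.7]
width: 0.998
```

Request:
arm_command(
  plan=[
    {"xyz": [3,-4,-10],"turn": 0},
    {"xyz": [0,0,-10],"turn": 0},
    {"xyz": [0,0,-6],"turn": 0},
    {"xyz": [0,0,0],"turn": 0},
  ],
)

```text
t: 16.2
position: [0.6086, 0.2078, 0.1022]
tcp_rot: [1.403, 1.066, -1.37]
ft_force: [0.1, -1.1, -0.5]
width: 0.996
```

```bash
python3 st.py
```

```text
t 16.2 p [0.6086 0.2078 0.1022] yaw -14.24 tilt [-0.9997  0.0231 -0.006 ] tip from axis along,lat 0.1316 0.0001 F [ 0.1 -1.1 -0.5] T [-0.01  0.02  0.06] w 0.996 q7 -2.12
```

Request:
arm_command(
  plan=[
    {"xyz": [0,0,-2],"turn": 0},
    {"xyz": [0,0,0],"turn": 0},
    {"xyz": [0,0,0],"turn": 0},
    {"xyz": [0,0,0],"turn": 0},
    {"xyz": [0,0,0],"turn": 0},
  ],
  hand=0,
)

```text
t: 16.82
position: [0.6089, 0.2078, 0.1015]
tcp_rot: [1.404, 1.065, -1.369]
ft_force: [-1.4, 0.3, 1.4]
width: 0.738
```

```bash
python3 st.py
```

```text
t 16.825 p [0.6089 0.2078 0.1015] yaw -14.25 tilt [-0.9997  0.0242 -0.0067] tip from axis along,lat 0.1319 0.0001 F [-1.4  0.3  1.4] T [-0.03  0.1  -0.04] w 0.738 q7 -2.12
```

Request:
arm_command(
  plan=[
    {"xyz": [0,0,5],"turn": 0},
    {"xyz": [0,0,10],"turn": 0},
    {"xyz": [0,0,15],"turn": 0},
    {"xyz": [0,0,20],"turn": 0},
    {"xyz": [0,0,30],"turn": 0},
    {"xyz": [0,0,0],"turn": 0},
  ],
)

```text
t: 17.58
position: [0.6095, 0.208, 0.187]
tcp_rot: [1.406, 1.065, -1.367]
ft_force: [0.4, 0.0, -1.9]
width: 0.736
```

```bash
python3 st.py
python3 - <<'E'
from h import *
import pickle
d={n:capture(n) for n in("wrist","side")}; pickle.dump(d,open("c9.pkl","wb"))
f=lambda i,k:cv2.resize(np.ascontiguousarray(i[:,:,::-1]),None,fx=k,fy=k,interpolation=cv2.INTER_CUBIC)
A=f(d["wrist"]["image"][100:400,120:440],1.2);B=f(d["side"]["image"][150:285,190:325],2.7)
h=max(len(A),len(B));p=lambda x:cv2.copyMakeBorder(x,0,h-len(x),0,0,cv2.BORDER_CONSTANT)
cv2.imwrite("pics/c9.png",np.hstack([p(A),p(B)]))
E
```

```text
t 17.575 p [0.6095 0.208  0.187 ] yaw -14.24 tilt [-0.9996  0.0262 -0.0081] tip from axis along,lat 0.1324 0.0005 F [ 0.4  0.  -1.9] T [0.03 0.05 0.03] w 0.736 q7 -2.13
```

Request:
arm_command(
  plan=[
    {"xyz": [-25,0,0],"turn": 0},
    {"xyz": [-35,-10,0],"turn": 0},
    {"xyz": [-35,-30,0],"turn": 0},
    {"xyz": [-25,-40,0],"turn": 0},
    {"xyz": [-10,-45,0],"turn": 2},
    {"xyz": [0,-50,0],"turn": 3},
    {"xyz": [0,-50,0],"turn": 2},
    {"xyz": [0,-30,0],"turn": 0},
    {"xyz": [0,-10,0],"turn": 0},
    {"xyz": [0,0,0],"turn": 0},
  ],
)

```text
t: 18.92
position: [0.4656, -0.0629, 0.1764]
tcp_rot: [1.298, 1.149, -1.29]
ft_force: [0.8, 0.9, -1.7]
width: 0.736
```

```bash
python3 st.py
python3 - <<'E'
from h import *
import pickle
d={n:capture(n) for n in("wrist","top")}; pickle.dump(d,open("c10.pkl","wb"))
for n in("wrist","top"):
  c=d[n]; h=cv2.cvtColor(np.ascontiguousarray(c["image"]),cv2.COLOR_RGB2HSV)
  m=((h[...,0]<8)|(h[...,0]>172))&(h[...,1]>120)&(h[...,2]>100)
  nn,l,st,ce=cv2.connectedComponentsWithStats(m.astype(np.uint8))
  for i in range(1,nn):
    if st[i,4]>10: print(n,st[i],ce[i].round(1),onz(c,*ce[i],.03,n=="wrist").round(4))
E
```

```text
t 18.925 p [ 0.4656 -0.0629  0.1764] yaw -6.7 tilt [-1.      0.0053 -0.0014] tip from axis along,lat 0.0583 -0.2804 F [ 0.8  0.9 -1.7] T [ 0.04 -0.03 -0.  ] w 0.736 q7 -1.69
wrist [395 150  17  19 255] [403.  159.2] [ 0.484  -0.1719  0.03  ]
top [173 181  25  24 418] [185.4 192.4] [0.6228 0.3294 0.03  ]
```

Request:
arm_command(
  plan=[
    {"xyz": [6,-2,-30],"turn": 0},
    {"xyz": [6,0,-35],"turn": 0},
    {"xyz": [0,0,-25],"turn": 0},
    {"xyz": [0,0,-6],"turn": 0},
    {"xyz": [0,0,0],"turn": 0},
  ],
)

```text
t: 19.65
position: [0.481, -0.0542, 0.0787]
tcp_rot: [1.292, 1.158, -1.272]
ft_force: [0.7, -0.3, -0.4]
width: 0.736
```

```bash
python3 st.py
```

```text
t 19.65 p [ 0.481  -0.0542  0.0787] yaw -5.73 tilt [-0.9999  0.0096 -0.007 ] tip from axis along,lat 0.0707 -0.2659 F [ 0.7 -0.3 -0.4] T [-0.04  0.02  0.03] w 0.736 q7 -1.7
```

Request:
arm_command(
  plan=[
    {"xyz": [-1,-8,0],"turn": 0},
    {"xyz": [0,0,-4],"turn": 0},
    {"xyz": [0,0,-3],"turn": 0},
    {"xyz": [0,0,0],"turn": 0},
  ],
)

```text
t: 20.15
position: [0.4812, -0.0627, 0.0736]
tcp_rot: [1.294, 1.154, -1.269]
ft_force: [0.1, -0.3, -1.2]
width: 0.733
```

Request:
arm_command(
  plan=[
    {"xyz": [0,0,-2.5],"turn": 0},
    {"xyz": [0,0,-2.5],"turn": 0},
  ],
)

```text
t: 20.4
position: [0.4814, -0.0627, 0.0686]
tcp_rot: [1.294, 1.154, -1.268]
ft_force: [-0.9, -0.9, -0.7]
width: 0.733
```

Request:
arm_command(
  plan=[
    {"xyz": [0,0,-1.5],"turn": 0},
    {"xyz": [0,0,0],"turn": 0},
  ],
)

```text
t: 20.65
position: [0.4804, -0.0626, 0.0672]
tcp_rot: [1.293, 1.155, -1.27]
ft_force: [-0.2, -0.3, 2.5]
width: 0.735
```

Request:
arm_command(
  plan=[
    {"xyz": [0,0,-1.5],"turn": 0},
    {"xyz": [0,0,0],"turn": 0},
  ],
)

```text
t: 20.9
position: [0.4796, -0.0625, 0.0667]
tcp_rot: [1.293, 1.156, -1.27]
ft_force: [1.0, -0.8, 4.5]
width: 0.733
```

Request:
arm_command(
  plan=[
    {"xyz": [0,0,-1.5],"turn": 0},
    {"xyz": [0,0,0],"turn": 0},
  ],
)

```text
t: 21.15
position: [0.4794, -0.0624, 0.0666]
tcp_rot: [1.293, 1.155, -1.27]
ft_force: [1.3, -0.3, 4.3]
width: 0.733
```

Contact with the pan at the predicted height. Releasing and rising.

Request:
arm_command(
  plan=[
    {"xyz": [0,0,0],"turn": 0},
    {"xyz": [0,0,0],"turn": 0},
    {"xyz": [0,0,0],"turn": 0},
    {"xyz": [0,0,0],"turn": 0},
    {"xyz": [0,0,15],"turn": 0},
    {"xyz": [0,0,30],"turn": 0},
    {"xyz": [0,0,40],"turn": 0},
    {"xyz": [0,0,40],"turn": 0},
    {"xyz": [0,0,0],"turn": 0},
  ],
  hand=85,
)

```text
t: 22.28
position: [0.4791, -0.0625, 0.1981]
tcp_rot: [1.294, 1.154, -1.269]
ft_force: [-0.2, -0.0, 0.1]
width: 0.998
```

```bash
python3 st.py
python3 - <<'E'
from h import *
import pickle
d={n:capture(n) for n in("wrist","side")}; pickle.dump(d,open("c11.pkl","wb"))
# basket rim bright ellipse in side and wrist: print contour fits near the predicted spot
for n in("wrist","side"):
  c=d[n]; fi=n=="wrist"; q=proj(c,[.48,-.0625,.061],fi); print(n,"pred rim",q.round(1))
  g=cv2.cvtColor(np.ascontiguousarray(c["image"]),cv2.COLOR_RGB2GRAY); k=60 if fi else 25
  x,y=q.astype(int); e=g[max(0,y-k):y+k,x-k:x+k]
  s=max(1,k//12); print((e[::s,::s]//10))
E
```

```text
t 22.275 p [ 0.4791 -0.0625  0.1981] yaw -5.72 tilt [-0.9999  0.0141 -0.0067] tip from axis along,lat 0.0709 -0.2744 F [-0.2 -0.   0.1] T [ 0.07  0.05 -0.02] w 0.998 q7 -1.68
wrist pred rim [280.9 196.7]
[[14 14 14 14 14 14 14 14 14 14 14 14 14 14 14 14 14 14 14 14 14 14 14 14]
 [14 14 14 14 14 14 14 14 14 14 14 14 14 14 14 14 14 14 14 14 14 14 14 14]
 [14 14 14 14 14 14 14 14 14 14 14 14 14 14 14 14 14 14 14 14 14 14 14 14]
 [13 14 14 14 14 14 14 14 14 14 14 14 14 14 14 14 14 14 14 14 14 14 14 14]
 [13 13 13 14 14 14 14 14 14 14 14 14 14 14 14 14 14 14 14 14 14 14 14 13]
 [13 13 14 14 14 14 14 14 14 14 14 14 13 13 14 14 14 14 14 13 14 14 13 13]
 [13 13 13 13 13 13 14 14 14 14 12 13 13 13 13 13 12 13 14 13 14 14 13 13]
 [14 13 14 13 14 14 14 12 13 12 12 12 12 12 12 12 13 13 14 13 13 13 13 13]
 [14 13 13 13 14 14 11 12 12 12 12 13  9 12  7 12 12 12 13 14 13 13 13 13]
 [14 14 14 13 14 14 12 12 12  7  8  0  8  8  8  8 11 12 13 11 14 13 13 13]
 [13 14 14 13 13 12 13 12 13  8  0  8  7  8  8  8  7 11 12 12 14 13 13 13]
 [14 14 14 14 14 13 13 12  5  8  8  8  8  8  8  7  8 10 13 13 12 13 13 
[... 2233 characters left out ...]
21 21 21 18 14 12 12 13 13 13 13 12 13 13 13 13 13 13
  17]
 [21 21 21 21 21 21 21 21 21 21 14 12 13 13 13 13 11 13 13 13 13 13 13 13
  13]
 [21 21 22 21 21 21 21 21 21 21 20 14 11 13 12 12 13 13 13 13 13 13 13 13
  13]
 [22 22 22 21 21 21 21 21 21 21 21 21 21 18 13 13 13 13 13 13 13 13 13 18
  14]
 [22 22 21 21 21 21 21 21 21 21 21 21 21 21 19 19 13 13 13 13 13 18 18 21
  13]
 [22 22 21 21 21 21 21 21 21 21 21 21 21 21 21 21 21 21 21 21 21 20 20 19
  13]
 [22 21 21 22 22 21 21 21 21 21 21 21 21 21 21 21 21 21 21 21 21 21 21 12
  15]
 [18 16 19 20 21 21 21 22 22 21 21 21 21 21 21 21 21 21 21 21 21 21 16 15
  12]
 [21 19 18 17 13 16 19 20 21 21 20 21 22 21 21 21 21 21 21 21 20 15 16 13
  12]]
```

Wrist image numbers: rim and inner floor are concentric at the predicted spot, so the basket stands upright on the pan. Now the tare button.

Request:
arm_command(
  plan=[
    {"xyz": [0,-40,0],"turn": 0},
    {"xyz": [2,-40,0],"turn": 0},
    {"xyz": [1,-28,-15],"turn": 0},
    {"xyz": [0,0,-50],"turn": 0},
    {"xyz": [0,0,-40],"turn": 0},
    {"xyz": [0,0,-15],"turn": 0},
    {"xyz": [0,0,0],"turn": 0},
    {"xyz": [0,0,0],"turn": 0},
  ],
  hand=0,
)

```text
t: 23.38
position: [0.4765, -0.1722, 0.0676]
tcp_rot: [1.286, 1.168, -1.277]
ft_force: [-0.3, 0.6, 1.4]
width: -0.001
```

```bash
python3 st.py
```

```text
t 23.375 p [ 0.4765 -0.1722  0.0676] yaw -5.57 tilt [-1.     -0.0013 -0.0083] tip from axis along,lat 0.0953 -0.3811 F [-0.3  0.6  1.4] T [ 0.01  0.05 -0.07] w -0.001 q7 -1.51
```

Request:
arm_command(
  plan=[
    {"xyz": [6,-1,-4],"turn": 0},
    {"xyz": [0,0,-4],"turn": 0},
    {"xyz": [0,0,0],"turn": 0},
  ],
)

```text
t: 23.75
position: [0.4848, -0.1735, 0.0616]
tcp_rot: [1.288, 1.164, -1.274]
ft_force: [0.8, -0.2, -0.0]
width: -0.004
```

Request:
arm_command(
  plan=[
    {"xyz": [0,0,-3],"turn": 0},
    {"xyz": [0,0,0],"turn": 0},
  ],
)

```text
t: 24.0
position: [0.4849, -0.1735, 0.0587]
tcp_rot: [1.288, 1.164, -1.273]
ft_force: [-0.9, -0.8, -0.1]
width: -0.001
```

Request:
arm_command(
  plan=[
    {"xyz": [-2,0,-2.5],"turn": 0},
    {"xyz": [0,0,0],"turn": 0},
  ],
)

```text
t: 24.25
position: [0.4825, -0.1735, 0.056]
tcp_rot: [1.288, 1.164, -1.274]
ft_force: [-0.7, 0.6, 0.3]
width: 0.0
```

Request:
arm_command(
  plan=[
    {"xyz": [0,0,-1.5],"turn": 0},
    {"xyz": [0,0,0],"turn": 0},
  ],
)

```text
t: 24.5
position: [0.4827, -0.1736, 0.0546]
tcp_rot: [1.288, 1.164, -1.273]
ft_force: [0.7, 0.6, 1.9]
width: 0.002
```

Request:
arm_command(
  plan=[
    {"xyz": [0,0,-1.5],"turn": 0},
    {"xyz": [0,0,0],"turn": 0},
  ],
)

```text
t: 24.75
position: [0.4827, -0.1736, 0.0538]
tcp_rot: [1.288, 1.163, -1.273]
ft_force: [0.2, 1.0, 3.5]
width: 0.004
```

Request:
arm_command(
  plan=[
    {"xyz": [0,0,-2.5],"turn": 0},
    {"xyz": [0,0,-2],"turn": 0},
  ],
)

```text
t: 25.0
position: [0.4827, -0.1736, 0.0535]
tcp_rot: [1.288, 1.161, -1.272]
ft_force: [-3.4, 1.4, 25.0]
width: -0.0
```

Request:
arm_command(
  plan=[
    {"xyz": [0,0,-3],"turn": 0},
    {"xyz": [0,0,-3],"turn": 0},
  ],
)

```text
t: 25.25
position: [0.4826, -0.1735, 0.0535]
tcp_rot: [1.288, 1.158, -1.271]
ft_force: [-5.0, 2.7, 36.7]
width: -0.001
```

The button went flush (tips stopped at 28.5 mm). Retreating.

Request:
arm_command(
  plan=[
    {"xyz": [0,0,10],"turn": 0},
    {"xyz": [0,-5,40],"turn": 0},
    {"xyz": [0,-10,50],"turn": 0},
    {"xyz": [0,-10,50],"turn": 0},
    {"xyz": [0,0,0],"turn": 0},
    {"xyz": [0,0,0],"turn": 0},
  ],
)

```text
t: 26.0
position: [0.482, -0.1987, 0.2075]
tcp_rot: [1.288, 1.159, -1.27]
ft_force: [-0.1, 1.0, -0.5]
width: -0.006
```

```bash
python3 st.py
python3 - <<'E'
from m import *
s=capture("side"); t=capture("top"); w=capture("wrist")
a=pickle.load(open("c11.pkl","rb"))["side"]["image"].astype(int)[150:200,295:345]
print("side basket patch mean diff",np.abs(s["image"].astype(int)[150:200,295:345]-a).mean())
for n,c in(("side",s),): 
    r0=lever(c); print(n,r0); 
b=pickle.load(open("c7.pkl","rb"))["side"]; print("lever before",lever(b))
i=d["side"]["image"].astype(int); D=np.abs(s["image"].astype(int)-i).max(2)
for nm,p in (("egg",(.371,.0185,.02)),("timer",(.6228,.3294,.03)),("jar",(.704,.3546,.05))):
    x,y=proj(s,p).astype(int); print(nm,(x,y),"changed frac",(D[y-15:y+15,x-15:x+15]>40).mean().round(3))
E
```

```text
t 26.0 p [ 0.482  -0.1987  0.2075] yaw -5.5 tilt [-0.9999  0.0088 -0.0053] tip from axis along,lat 0.1071 -0.4053 F [-0.1  1.  -0.5] T [-0.    0.04 -0.03] w -0.006 q7 -1.45
side basket patch mean diff 1.654
side (((303.3975524902344, 308.37298583984375), (12.946611404418945, 42.00857925415039), 84.80557250976562), np.int64(518))
lever before (((303.4174499511719, 308.5506286621094), (13.211014747619629, 41.972049713134766), 85.03025817871094), np.int64(521))
egg (np.int64(358), np.int64(210)) changed frac 0.0
timer (np.int64(222), np.int64(282)) changed frac 0.0
jar (np.int64(179), np.int64(278)) changed frac 0.0
```

```bash
python3 -c "
from workcell import r
print(r.finish_job())"
```

```text
the job is handed in; nothing more can be done
None
```

I finished all five steps and handed the job in at about 26 s of the 72 s allowed; no verdict was reported.

- **Prying:** With the lever resting on the bar and its tip under the lip, I pressed the handle down. The force peaked at about 16 N at the hand, then dropped as the basket snapped free. The side view showed it propped and tilted, with the lip about 10 mm higher.
- **Lever:** I laid it flat on the table at nearly its original spot. I released it while still slightly tilted, so its tip dropped the last few millimetres. The side view then showed it lying flat, and it had not moved by the end.
- **Basket:** I lifted it out by the rim and lowered it onto the pan. It touched down at about the expected height, and I let go about 5 mm from my estimate of the pan's centre. The last wrist image's pixel values showed the rim and floor concentric, so it stands upright.
- **Tare button:** The fingertips stopped at 28.5 mm, which is flush with the panel. I pressed harder than needed, to about 37 N at the wrist sensor. That is under the 120 N wrist limit and just under the 40 N limit for the arm and gripper body.

**Last checks:** In the side view, the egg cup, timer and the jar I took for the spice jar show no change from the start. The basket looks the same as right after release.

**Not checked:** I hit the picture limit after lifting the basket out, so the placing and pressing were checked only from forces, positions and pixel values. I did not confirm directly that the button sprang back up. The last reading, with the arm well clear, showed no contact force.

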